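# Gauge the depth of a blind hole

## Task

Measure the blind hole in the middle one of the three blocks with the depth gauge: carry the gauge over from its stand, rest its bar flat on the block with the rod in the hole, and push the rod down until it bottoms, pressing it on the bottom for a moment with a gauging force of about 12 N. Then put the gauge back upright in its stand with that reading still set on the rod; never press the gauge with more than 25 N on the blocks or the stand, and leave the other things alone.

Things in the scene. Friction and masses are not known exactly. Their poses are not given: they have to be found in the camera images.
- gauge: depth gauge (loose, about 160 g), plain steel, standing upright in its stand: a flat measuring bar 60 x 20 x 10 mm (long along its x) with a round guide 18 mm across and 14 mm high on it, and through both a vertical rod 6 mm thick with a rounded end. Origin: centre of the bar's underside, on the rod's axis; z up.
- gauge_rod (a joint): how far the rod's end stands out below the bar's underside, in m (0 to 0.032); this is the gauge's reading. It starts at 0.006 to 0.010 and grows as the head is pushed down. The rod slides stiffly (about 3.5 N either way) and stays where it is left, so the whole gauge can be carried by the rod's head without changing the reading.
- gauge_head (a point): grip point of the rod's head, on its axis 12 mm below its flat top. The head is a dark upright cylinder 16 mm across and 42 mm high at the rod's top and moves with the rod; the grip point is 87 mm above the rod's end.
- stand: grey stand block (fixed), 60 x 60 x 48 mm, origin under its centre; an upright through hole 17 mm across in its centre takes the rod, the gauge's bar rests on its top at any yaw.
- stand_top (a point): centre of the hole's mouth, in the stand's top face, 48 mm above the table.
- jig: dark steel plate (fixed), 180 x 56 x 6 mm, origin under its centre; three blocks are screwed to it in a row along its x, 58 mm apart.
- jig_middle (a point): mouth of the hole in the middle block of the row: centre of that block's top face, 46 mm above the table.
- block_a: aluminium block (fixed), 40 x 40 x 40 mm, origin under its centre, top 46 mm above the table, with an upright blind hole 9 mm across (1.5 mm chamfer) in its centre. The three blocks look alike, but their holes are between 14 and 30 mm deep, each different and not known; which block stands in the middle varies.
- block_b: aluminium block (fixed), 40 x 40 x 40 mm, origin under its centre, top 46 mm above the table, with an upright blind hole 9 mm across (1.5 mm chamfer) in its centre. The three blocks look alike, but their holes are between 14 and 30 mm deep, each different and not known; which block stands in the middle varies.
- block_c: aluminium block (fixed), 40 x 40 x 40 mm, origin under its centre, top 46 mm above the table, with an upright blind hole 9 mm across (1.5 mm chamfer) in its centre. The three blocks look alike, but their holes are between 14 and 30 mm deep, each different and not known; which block stands in the middle varies.
- tip_tinner: bystander (loose): small round flat tin, 31 x 31 x 15 mm; origin at the centre of its underside.
- battery_9v: bystander (loose): block battery standing, 18 x 26 x 48 mm; origin at the centre of its underside.
- esd_brush: bystander (loose): black brush lying, 22 x 136 x 9 mm; origin at the centre of its underside.
- flush_cutters: bystander (loose): pliers-like cutters lying, 34 x 137 x 14 mm; origin at the centre of its underside.
- tape_roll: bystander (loose): roll of tape lying flat, 54 x 54 x 12 mm; origin at the centre of its underside.
- hex_key: bystander (loose): bent hexagon key lying, 22 x 67 x 5 mm; origin at the centre of its underside.
Things that resemble listed ones, but are neither listed nor needed, are in the scene too. There is more than one size of the gauge; the one meant has the size given above.

How it is judged (in metres and radians):
On the way:
1. Bar flat on the middle block (within 2 mm, 0.06 rad tilt), axis within 5 mm of the hole, rod bottomed (reading within 1.5 mm of its depth) and pressed with over 7.5 N, for 0.2 s (((horizontal distance between block_a and jig_middle below 0.01 m and value of joint gauge_rod between 0.0145 and 0.0175 m) or (horizontal distance between block_b and jig_middle below 0.01 m and value of joint gauge_rod between 0.0205 and 0.0235 m) or (horizontal distance between block_c and jig_middle below 0.01 m and value of joint gauge_rod between 0.0265 and 0.0295 m)) and horizontal distance between gauge and jig_middle below 0.005 m and z of gauge in the frame of jig_middle between -0.002 and 0.002 m and angle between gauge's own z axis and vertical below 0.06 rad and ((horizontal distance between block_a and jig_middle below 0.01 m and contact force between gauge and block_a above 7.5 N) or (horizontal distance between block_b and jig_middle below 0.01 m and contact force between gauge and block_b above 7.5 N) or (horizontal distance between block_c and jig_middle below 0.01 m and contact force between gauge and block_c above 7.5 N))), for 0.2 s.
At the end, for the whole second after the job is handed in: The gauge stands at rest and released in its stand, upright within 0.08 rad, its bar's underside within 3 mm of the stand's top and its axis within 8 mm of the stand's hole, and the rod still stands out below the bar by the depth of the middle block's hole within 1.5 mm (((horizontal distance between block_a and jig_middle below 0.01 m and value of joint gauge_rod between 0.0145 and 0.0175 m) or (horizontal distance between block_b and jig_middle below 0.01 m and value of joint gauge_rod between 0.0205 and 0.0235 m) or (horizontal distance between block_c and jig_middle below 0.01 m and value of joint gauge_rod between 0.0265 and 0.0295 m)) and horizontal distance between gauge and stand_top below 0.008 m and z of gauge in the frame of stand_top between -0.003 and 0.003 m and angle between gauge's own z axis and vertical below 0.08 rad and linear speed of gauge below 0.02 m/s); the robot touches nothing.
It fails at once if The gauge pressed with more than 25 N on a block, the jig or the stand (contact force between gauge and block_a above 25 N or contact force between gauge and block_b above 25 N or contact force between gauge and block_c above 25 N or contact force between gauge and jig above 25 N or contact force between gauge and stand above 25 N).
It fails at once if A bystander moved more than 20 mm (distance of any of tip_tinner, battery_9v, esd_brush, flush_cutters, tape_roll, hex_key from where it was at the start of the episode above 0.02 m).
It also fails if it takes over 69 s, if anything falls off the work surface, if the arm or the gripper's body presses on something with over 40 N, if the wrist force passes 120 N, or if a joint passes its speed limit or range.

## Robot

A 7-joint arm with a two-finger parallel gripper is mounted at the origin on a cart in front of the work surface, level with it; the furniture and walls round the work are solid. World frame = base frame: x ahead of the robot, y to its left, z up, the work surface at z = 0. Lengths are in mm, angles in rad, forces in N, time in s.
With the tool pointing down it reaches from about 400 to 875 mm from the base axis. Payload 19.3 kg.
Tool frame: the origin (TCP) lies at the very end of the fingers, on their centre line; the grasp point (between the pads) lies 19 mm behind it (grip_point_offset is the z of the grasp point in the tool frame, in mm); z points along the fingers, y is the line along which they close (so a half turn about z gives the same grasp; the last joint's range is limited). The gripper opens to 85 mm and grips with 20 to 120 N. Pads are 22 mm wide; open, the fingers measure 114 mm over their backs; the gripper's body (76 mm by 85 mm) begins 54 mm behind the grasp point. The pads swing forward as they close: fully open they stand 13 mm farther back than shut.
Start: joints at [1.229, 0.521, -0.036, 1.599, 0.021, 1.021, -0.113], TCP at [167.763, -602.055, 231.291] pointing down, gripper open.
Joint ranges: [-2.91, 2.91], [-0.3, 2.13], [-1.5, 1.42], [0.17, 2.43], [-1.26, 4.41], [0.16, 1.93], [-2.52, 2.52]. Speed limits (rad/s): [1.89, 1.89, 2.39, 2.39, 3.01, 3.01, 3.01].

## Interface

Orientations are given as a 3x3 rotation matrix whose columns are the frame's x, y, z axes.
In Python, from workcell import movep, movel, goto_joints, open_gripper, clamp, wait, inverse_kinematics, read_state, camera, PlanningError, finish_job, grip_point_offset gives the robot as it stands. Calls block until the motion is done:
- movep(position, orientation): joint-space move of the TCP to a pose.
- movel(position, frame=None, max_speed=150, guard=None): straight line of the TCP; frame=None keeps the orientation; max_speed is the mean speed in mm/s. With guard (N) it stops when the force on the tool has changed by that much, and returns True; else False.
- goto_joints(angles): joint-space move.
- open_gripper() and clamp(): open the fingers fully, or close them until they stop; the grip force is fixed at half the most.
- wait(seconds).
- inverse_kinematics(position, orientation): joint angles nearest the present ones, or None.
- read_state(): the state.
- camera(name): name is "side" or "top" or "wrist"; returns a dict with "image" (420x560x3 uint8, blue, green, red), "range_z" (420x560 float32, mm along the optical axis (not along the pixel's ray), 0 where there is no reading), "fx", "fy", "cx", "cy" (pixels), "dist_coeffs" ([k1, k2, p1, p2, k3] as OpenCV has them; the pictures are not rectified), "cam_to_world" (4x4, takes a point from camera to world coordinates). Camera axes: x right, y up, looking along -z (the intrinsics and any distortion apply to the point x, -y, -z); pixel columns grow to the right and rows downward; lengths in mm; the calibration is good to about 2 mm. A picture is of the moment at which its call begins.
A pose or a line that the arm cannot do raises PlanningError and nothing moves.
- finish_job(): hands the job in; it is judged then, once.
The state is a dict: "time": time; "qpos": joint angles; "qvel": joint speeds; "joint_efforts": joint torques, N m; "eef_pos": TCP position; "tool_rot": TCP orientation; "ft_force": force on the tool from outside, world axes, zero at the start; "torque": the same for the moment, N m; "finger_gap": finger opening in mm; "gripper_force": force on a finger pad.
Only numpy, scipy, OpenCV 4.12 (cv2) and the standard library are available. Lean on these libraries where they do the work, as an engineer would, in place of code of your own. Each camera call takes 0.05 s, during which the arm holds its last target. There are 200 camera calls.

## Working session

There is one attempt and no reset: what is moved stays moved. The work goes in short steps, each a Python script; the robot and the scene stay as the last script left them, time stands still between calls to the robot, and variables do not carry over. Pictures are saved under pics/ and viewed, at most 10 in all, crops included, and the job is handed in when it is done.

```bash
mkdir -p pics; ls
cat > h.py <<'E'
import numpy as np, cv2
from workcell import *
def pts(c):
    h,w=c["range_z"].shape
    u,v=np.meshgrid(np.arange(w),np.arange(h))
    K=np.array([[c["fx"],0,c["cx"]],[0,c["fy"],c["cy"]],[0,0,1.]])
    p=cv2.undistortPoints(np.stack([u,v],-1).reshape(-1,1,2).astype(np.float64),K,np.array(c["dist_coeffs"],float)).reshape(h,w,2)
    z=c["range_z"].astype(float)
    P=np.stack([p[...,0]*z,-p[...,1]*z,-z],-1)
    T=np.array(c["cam_to_world"]); W=P@T[:3,:3].T+T[:3,3]
    W[z<=0]=np.nan
    return W
E
python3 - <<'E'
from h import *
s=read_state();print(s["time"],s["eef_pos"],s["tool_rot"],s["ft_force"],grip_point_offset)
for n in("top","side"):
    c=camera(n);cv2.imwrite(f"pics/{n}0.png",c["image"]);np.savez(f"/tmp/{n}0.npz",W=pts(c),im=c["image"])
    print(n,np.round(c["cam_to_world"],2).tolist(),c["fx"])
E
```

```text
pics
0.0 [ 167.66872736 -601.76099929  230.73549908] [[ 9.63286277e-01  2.68476080e-01 -3.78237213e-04]
 [ 2.68476331e-01 -9.63285732e-01  1.02821546e-03]
 [-8.82992541e-05 -1.09201359e-03 -9.99999400e-01]] [ 0.40561819 -0.70079119  0.4022606 ] -18.700000000000003
top [[0.02, 0.98, -0.22, 328.06], [-1.0, 0.02, -0.01, -142.18], [-0.0, 0.22, 0.98, 1061.75], [0.0, 0.0, 0.0, 1.0]] 513.4847411457974
side [[-0.93, 0.16, -0.32, 239.94], [-0.36, -0.37, 0.86, 650.03], [0.02, 0.92, 0.4, 459.18], [0.0, 0.0, 0.0, 1.0]] 389.5955523196691
```

View pics/top0.png

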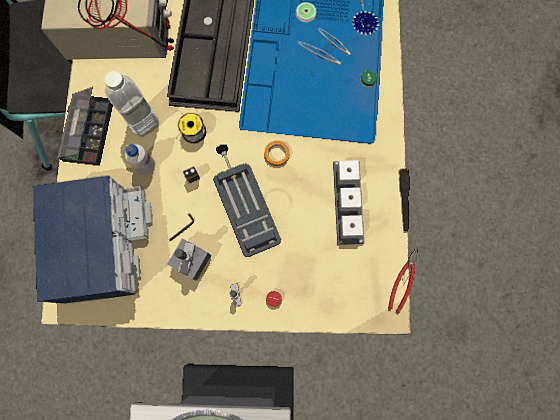

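View pics/side0.png

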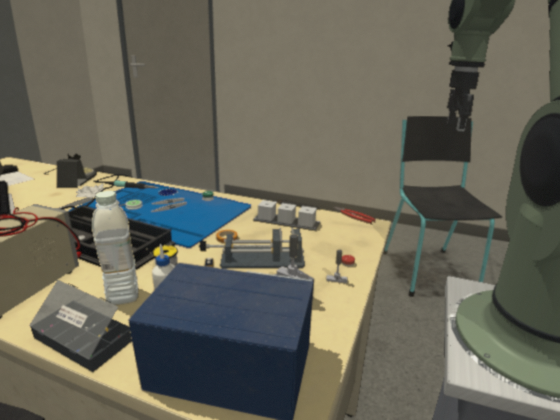

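The top view shows two gauge candidates. One, at (186,255), stands in the grey block. The other, at (236,292), stands on the table with no stand and is smaller. The one in the stand fits the description. The jig has three blocks, with the middle one at (350,198). I'll measure both gauges and the jig, and take a close crop.

Run:
```python
from h import *
d=np.load("/tmp/top0.npz");W=d["W"];im=d["im"]
def comp(box,lo,hi):
    x0,y0,x1,y1=box;w=W[y0:y1,x0:x1].reshape(-1,3);m=(w[:,2]>lo)&(w[:,2]<hi);w=w[m]
    r=cv2.minAreaRect(w[:,:2].astype(np.float32)) if len(w)>3 else None
    return len(w),np.round(np.mean(w,0),1),r
print("stand top",comp((165,235,215,285),40,53))
print("bar",comp((165,235,215,285),54,66)); print("guide",comp((165,235,215,285),68,80)); print("head",comp((165,235,215,285),120,160))
print("small: all",comp((222,275,250,312),4,200),"hi",comp((222,275,250,312),60,200))
for b in((336,158,365,184),(336,185,365,212),(336,213,365,244)): print("block",comp(b,38,52))
for n,(u,v) in dict(bat=(190,174),tin=(274,298),tape=(277,153)).items(): print(n,W[v,u])
print("table",W[150:320:40,300])
a=cv2.resize(im[225:325,160:300],None,fx=5,fy=5,interpolation=cv2.INTER_CUBIC);cv2.imwrite("pics/crop1.png",a)
```

```text
stand top (546, array([437.1,  47.7,  47.4]), ((438.942626953125, 51.857696533203125), (61.702659606933594, 61.62019348144531), 63.213863372802734))
bar (239, array([438.7,  50.8,  57.8]), ((438.8477783203125, 49.927101135253906), (23.89435386657715, 60.01329803466797), 78.64097595214844))
guide (32, array([436.8,  47.9,  71.8]), ((437.3521728515625, 47.74880599975586), (10.276753425598145, 17.182641983032227), 65.25950622558594))
head (77, array([438.5,  50.6, 135.1]), ((438.3766174316406, 51.0325927734375), (14.446075439453125, 16.024948120117188), 1.157672643661499))
small: all (162, array([371.7, -44.7,  23.1]), ((375.5147399902344, -46.07195281982422), (52.929134368896484, 51.097076416015625), 2.411346435546875)) hi (36, array([371.7, -44.5,  71. ]), ((372.0151062011719, -44.4703369140625), (11.522862434387207, 9.72807502746582), 1.445542335510254))
block (380, array([ 629. , -271.6,   45.4]), ((629.3848266601562, -271.74761962890625), (42.41154861450195, 40.366546630859375), 4.570116996765137))
block (387, array([ 570.9, -274.1,   45. ]), ((571.4699096679688, -274.3776550292969), (41.038658142089844, 40.67007827758789), 2.691823959350586))
block (396, array([ 513.1, -277.1,   45.3]), ((513.5569458007812, -277.08367919921875), (40.46861267089844, 40.9772834777832), 3.412065267562866))
bat [613.00999918  55.94023845  45.81823146]
tin [ 366.50804442 -122.9298983    14.16987223]
tape [ 675.34291225 -121.50566931    4.74392405]
table [[ 684.47523624 -171.14872807    0.94348937]
 [ 595.63845179 -172.4459112    -1.49439707]
 [ 509.04081529 -173.65477003   -0.79875443]
 [ 425.08417275 -174.79384275    2.20589692]
 [ 343.95132647 -175.96564737    4.19506268]]
```

View pics/crop1.png

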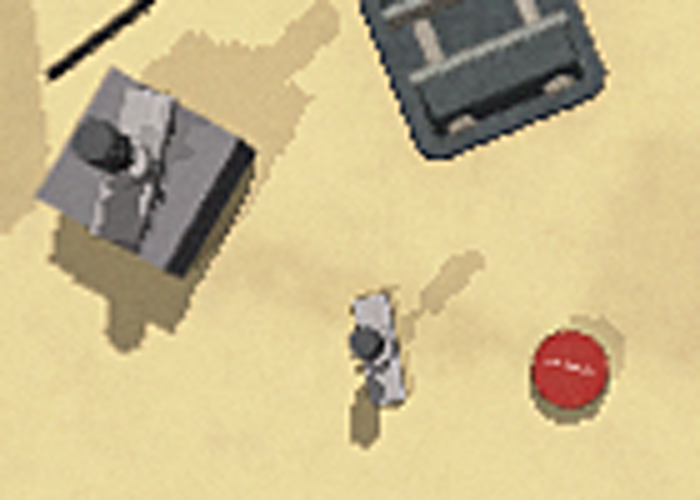

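The crop confirms it: the gauge in the stand has the 60x20 bar and 16 mm head, and the free-standing one is smaller. Next I'll check clearance to the blue instrument. Then I'll hover over the jig and the stand with the same tool orientation, so wrist-camera bias cancels.

Run:
```python
from h import *
W=np.load("/tmp/top0.npz")["W"].reshape(-1,3)
m=(abs(W[:,0]-440)<80)&(W[:,1]>75)&(W[:,1]<220)&(W[:,2]>60)
w=W[m];print(len(w), w.min(0) if len(w) else 0,w.max(0) if len(w) else 0)
R=np.array([[1,0,0],[0,-1,0],[0,0,-1.]])
for n,p in(("jig",[571,-274,190]),("stand",[438.5,50.5,240])):
    try: movep(p,R)
    except PlanningError as e: print(n,e);break
    wait(.3)
    s=read_state();c=camera("wrist");print(n,s["time"],s["eef_pos"],s["tool_rot"][0],s["qpos"],np.round(c["cam_to_world"],3).tolist(),c["fx"],c["cx"],c["cy"])
    cv2.imwrite(f"pics/w_{n}.png",c["image"]);np.savez(f"/tmp/w_{n}.npz",W=pts(c),im=c["image"])
a=np.hstack([cv2.resize(cv2.imread(f"pics/w_{n}.png"),(400,300)) for n in("jig","stand")]);cv2.imwrite("pics/w_both.png",a)
```

```text
3126 [360.10725982 149.74270515  60.38617437] [519.98298923 219.99488063 132.88504318]
jig 2.2917 [ 570.80703658 -274.40488385  190.05843604] [ 9.99999833e-01 -5.75836030e-04  4.12299552e-05] [ 0.41151947  0.57818723 -0.08541963  1.61446382  0.05737488  0.95132488
 -1.26477302] [[-0.002, 0.963, 0.271, 640.196], [-1.0, -0.002, -0.0, -275.159], [0.0, -0.271, 0.963, 334.089], [0.0, 0.0, 0.0, 1.0]] 302.74143699310116 282.402390463725 211.16101118545433
stand 3.975 [438.67500803  50.14362476 239.84402368] [ 9.99999663e-01 -7.72215967e-04 -2.78068050e-04] [-0.07614261  0.22439092 -0.20127549  2.04027692  0.05754424  0.88239086
 -1.88066522] [[-0.002, 0.962, 0.271, 508.088], [-1.0, -0.002, -0.0, 49.346], [0.0, -0.271, 0.963, 383.863], [0.0, 0.0, 0.0, 1.0]] 302.74143699310116 282.402390463725 211.16101118545433
```

View pics/w_both.png

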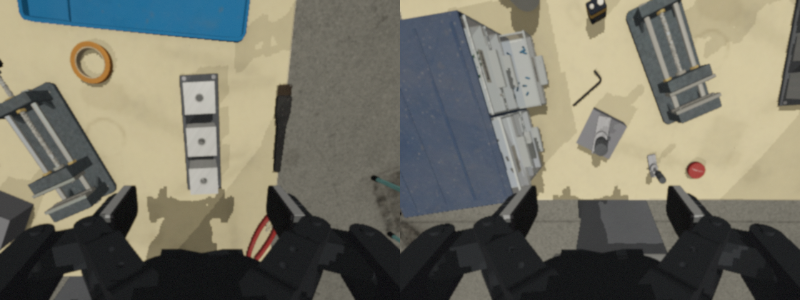

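The left half (jig view) shows three white blocks with dark holes; the middle hole is at about (202,142). The right half (stand view) shows the stand, with the gauge head at about (603,140), and the small decoy at (655,170). I'll measure both in these frames.

```bash
cat >> h.py <<'E'
def ray(c,u,v,z):
    K=np.array([[c["fx"],0,c["cx"]],[0,c["fy"],c["cy"]],[0,0,1.]])
    p=cv2.undistortPoints(np.array([[[u,v]]],float),K,np.array(c["dist_coeffs"],float)).ravel()
    T=np.array(c["cam_to_world"]);d=T[:3,:3]@[p[0],-p[1],-1];o=T[:3,3];return o+d*(z-o[2])/d[2]
def holes(c,W,target,z=46):
    g=cv2.cvtColor(c["image"],cv2.COLOR_BGR2GRAY)
    top=(abs(W[...,2]-z)<7).astype(np.uint8)
    out=[]
    for m in range(1):
        near=(np.hypot(W[...,0]-target[0],W[...,1]-target[1])<28)&(top>0)
        r=cv2.minAreaRect(W[near][:,:2].astype(np.float32))
        med=W[near].mean(0)
        thr=np.median(g[near])*.65
        k=(np.hypot(W[...,0]-target[0],W[...,1]-target[1])<9)&(g<thr)
        v,u=np.nonzero(k)
        out=(r,med,len(u),u.mean(),v.mean(),ray(c,u.mean(),v.mean(),z))
    return out
E
python3 - <<'E'
from h import *
c=camera("wrist");W=pts(c)
def comp(lo,hi,rad=45,ctr=(438.5,50.5)):
    m=(np.hypot(W[...,0]-ctr[0],W[...,1]-ctr[1])<rad)&(W[...,2]>lo)&(W[...,2]<hi)
    w=W[m];return len(w),np.round(w.mean(0),1),cv2.minAreaRect(w[:,:2].astype(np.float32))
print("stand",comp(42,53));print("bar",comp(54.5,64));print("head",comp(105,150));print("headtop",comp(130,150))
d=np.load("/tmp/w_jig.npz");cj=dict(c);cj["image"]=d["im"];cj["cam_to_world"]=[[-0.002,0.963,0.271,640.196],[-1,-0.002,0,-275.159],[0,-0.271,0.963,334.089],[0,0,0,1]]
print("jig",holes(cj,d["W"],(571.3,-274.3)))
# head top by its dark blob at height 138
v,u=np.nonzero((np.hypot(W[...,0]-438.5,W[...,1]-50.5)<20)&(W[...,2]>130))
print("ht",u.mean(),v.mean(),len(u),ray(c,u.mean(),v.mean(),137))
E
```

```text
stand (1783, array([442.6,  50.8,  49.5]), ((440.408935546875, 50.22721862792969), (59.80506896972656, 61.09427261352539), 62.35279083251953))
bar (494, array([453.4,  49.2,  59.5]), ((440.2012634277344, 50.49639892578125), (20.009170532226562, 59.84382247924805), 78.86144256591797))
head (410, array([442.5,  50.6, 133.5]), ((440.7049865722656, 50.781497955322266), (15.941131591796875, 15.630691528320312), 79.08106231689453))
headtop (312, array([441.2,  50.6, 138.1]), ((440.5899963378906, 50.77982711791992), (15.487702369689941, 15.349206924438477), 87.54535675048828))
jig (((572.0779418945312, -274.7209167480469), (40.38282012939453, 39.971641540527344), 2.8574414253234863), array([ 573.00623508, -274.61773755,   47.32024764]), 42, np.float64(282.0), np.float64(197.52380952380952), array([ 572.95417576, -274.79297478,   46.        ]))
ht 281.31181988742964 375.0207629768605 7995 [269.08467219  50.87267105 137.        ]
```

Wrist and top views agree on the gauge-to-hole offset, about (132.4, -325.0). I'll grip the head, lift, carry the gauge over and look before inserting.

Run:
```python
from h import *
R=np.array([[1,0,0],[0,-1,0],[0,0,-1.]])
movel([439.6,50.5,107.5],R,120)
clamp(); wait(.3)
s=read_state();e0=np.array(s["eef_pos"]);print(s["time"],e0,s["finger_gap"],s["gripper_force"],s["ft_force"])
movel([439.6,50.5,190],R,100); wait(.3)
s=read_state();print(s["eef_pos"],s["finger_gap"],s["ft_force"])
c=camera("wrist");W=pts(c);np.savez("/tmp/w_held.npz",W=W,im=c["image"]);cv2.imwrite("pics/held.png",c["image"])
movel([e0[0]+132.4,e0[1]-325.0,190],R,200); 
wait(.3);s=read_state();print(s["time"],s["eef_pos"],s["finger_gap"],s["ft_force"])
movel([e0[0]+132.4,e0[1]-325.0,122],R,100); wait(.3)
c=camera("wrist");cv2.imwrite("pics/over.png",c["image"])
W=pts(c);ctr=(572,-274.5)
q=lambda lo,hi,rad:W[(np.hypot(W[...,0]-ctr[0],W[...,1]-ctr[1])<rad)&(W[...,2]>lo)&(W[...,2]<hi)]
for n,a in(("block",(40,52,32)),("bar",(58,75,45))):
    w=q(*a);print(n,len(w),w.mean(0),cv2.minAreaRect(w[:,:2].astype(np.float32)))
s=read_state();print(s["time"],s["eef_pos"],s["ft_force"])
for n in("side","top"): cv2.imwrite(f"pics/{n}_over.png",camera(n)["image"])
```

```text
6.2833 [439.67725679  50.57080837 107.55172007] 14.539159554375603 58.4574419260025 [-0.01940977  0.84138173  3.42938741]
[439.4413858   50.4856632  189.69812996] 14.000211895203812 [-0.38900195 -0.01114381 -2.87186712]
9.8167 [ 572.08863554 -274.24231838  190.0802896 ] 14.111405684536562 [ 0.13170976 -0.14897416 -1.24065954]
block 1065 [ 574.34712038 -270.5876765    47.33360201] ((572.1566772460938, -274.6603698730469), (40.35993576049805, 40.10322570800781), 2.406039237976074)
bar 1080 [ 589.7528556  -277.41101235   73.754604  ] ((579.9957885742188, -276.26788330078125), (20.059072494506836, 45.75382614135742), 78.89755249023438)
11.0 [ 572.17535903 -274.49881167  122.30118116] [ 0.71577994 -0.27342608 -1.5592265 ]
```

View pics/over.png

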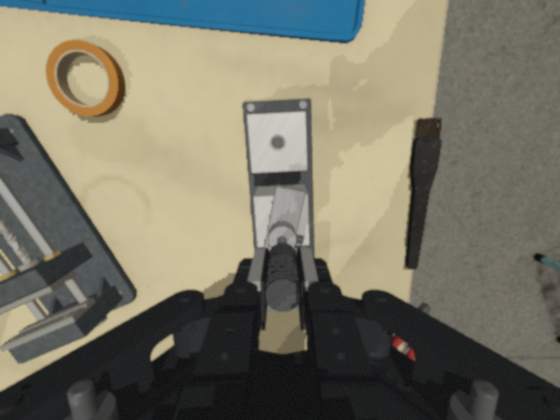

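The wrist view shows the gauge held over the middle block: bar at (288,210), guide at (283,238), rod end hidden. I'll check its tilt and axis with wider height limits.

Run:
```python
from h import *
c=camera("wrist");W=pts(c);ctr=(572,-274.5)
m=(np.hypot(W[...,0]-ctr[0],W[...,1]-ctr[1])<45)&(W[...,2]>66)&(W[...,2]<82)
w=W[m];v,u=np.nonzero(m);print(len(w),cv2.minAreaRect(w[:,:2].astype(np.float32)),u.min(),u.max(),v.min(),v.max())
k=np.abs(w[:,2]-np.median(w[:,2]))<3
for _ in range(3):
    A=np.c_[w[k][:,:2]-ctr,np.ones(k.sum())];s=np.linalg.lstsq(A,w[k][:,2],rcond=None)[0]
    r=w[:,2]-np.c_[w[:,:2]-ctr,np.ones(len(w))]@s;k=abs(r)<1.5
print("plane",s,k.sum(),cv2.minAreaRect(w[k][:,:2].astype(np.float32)))
g=w[(w[:,2]>78)]
print(cv2.minAreaRect(W[(np.hypot(W[...,0]-ctr[0],W[...,1]-ctr[1])<20)&(W[...,2]>84)&(W[...,2]<93)][:,:2].astype(np.float32)))
im=c["image"];cv2.imwrite("pics/x.png",cv2.resize(im[160:320,200:370],None,fx=3.5,fy=3.5))
c=camera("top");x=cv2.resize(c["image"][150:260,310:390],None,fx=5,fy=5);cv2.imwrite("pics/x2.png",x)
```

```text
1288 ((579.59375, -277.9442138671875), (23.568675994873047, 45.529808044433594), 78.92174530029297) 264 305 185 251
plane [4.81537764e-03 5.52076770e-03 7.39053838e+01] 1119 ((579.8711547851562, -276.1732482910156), (19.94859504699707, 45.40814971923828), 78.85259246826172)
((574.6824951171875, -277.2783203125), (22.499324798583984, 13.814388275146484), 88.50872039794922)
```

View pics/x.png

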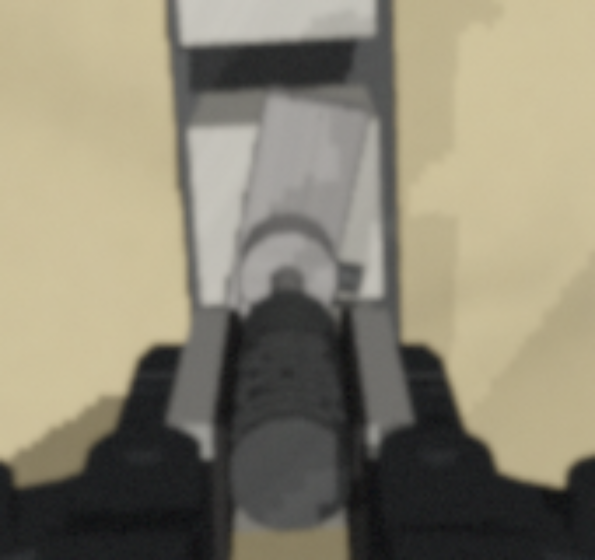

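The bar is level within 0.005 rad and its centre is at (572.7,-274.8), against the hole at (572.9,-274.8). That's aligned, so I'll insert and press with guards.

Run:
```python
from h import *
R=np.array([[1,0,0],[0,-1,0],[0,0,-1.]])
p=[572.3,-274.6]
def st(n): s=read_state();print(n,round(s["time"],2),np.round(s["eef_pos"],2),np.round(s["ft_force"],2),round(s["finger_gap"],2));return s
st("0")
h=movel(p+[108.5],R,20,guard=2.5);st(f"in {h}")
if not h:
    f0=None
    h=movel(p+[82.],R,9,guard=11);s=st(f"press {h}")
    for i in range(4): wait(.15);st("hold")
```

```text
0 11.2 [ 572.07 -274.43  122.03] [-0.41 -0.52 -1.99] 14.04
in False 12.03 [ 572.33 -274.63  108.56] [ 0.25  0.13 -1.37] 14.22
press True 14.16 [ 572.49 -274.56   86.66] [0.15 1.37 6.71] 14.24
hold 14.31 [ 572.46 -274.54   86.63] [-0.1   0.4   6.57] 14.31
hold 14.46 [ 572.51 -274.54   86.66] [-0.91  0.92  6.81] 14.12
hold 14.61 [ 572.48 -274.55   86.65] [-0.61 -0.08  6.47] 14.2
hold 14.76 [ 572.46 -274.53   86.61] [-0.31  1.19  6.16] 14.5
```

The reading is about 27.7 mm, with roughly 8 N on the block. I'll bring it up to about 12 N to be safe.

Run:
```python
from h import *
R=np.array([[1,0,0],[0,-1,0],[0,0,-1.]])
def st(n): s=read_state();print(n,round(s["time"],2),np.round(s["eef_pos"],2),np.round(s["ft_force"],2));return s
f=lambda:np.mean([(wait(.03),read_state()["ft_force"][2])[1] for _ in range(6)])
e=st("0")["eef_pos"];F=f();z=e[2]
for i in range(8):
    if F>9.5: break
    z-=.2; movel([e[0],e[1],z],R,4,guard=6); F=f(); st(f"{i} {F:.2f}")
wait(.4);st("held")
```

```text
0 14.76 [ 572.46 -274.53   86.61] [-0.31  1.19  6.16]
0 7.11 15.41 [ 572.5  -274.61   86.61] [-0.84  0.36  6.65]
1 8.91 15.86 [ 572.59 -274.63   86.58] [-1.06  2.06  8.93]
2 11.34 16.31 [ 572.63 -274.65   86.51] [-2.76  2.19 11.29]
held 16.71 [ 572.63 -274.64   86.52] [-1.45  1.54 12.08]
```

The reading is bottomed (it held stiff at about 13 N). Going back: bar contact on the stand is expected at TCP z ≈ 88.5.

Run:
```python
from h import *
R=np.array([[1,0,0],[0,-1,0],[0,0,-1.]])
def st(n): s=read_state();print(n,round(s["time"],2),np.round(s["eef_pos"],2),np.round(s["ft_force"],2),round(s["finger_gap"],2));return s
movel([572.5,-274.6,120],R,40);movel([572.5,-274.6,190],R,120)
movel([439.7,50.6,190],R,200);wait(.2);st("above")
c=camera("wrist");W=pts(c);ctr=(440,50.5)
m=(np.hypot(W[...,0]-ctr[0],W[...,1]-ctr[1])<45)&(W[...,2]>154)&(W[...,2]<164)
w=W[m];print("bar",len(w),np.median(w[:,2]),cv2.minAreaRect(w[:,:2].astype(np.float32)))
movel([439.7,50.6,96],R,80);wait(.3);st("near")
h=movel([439.7,50.6,88.7],R,8,guard=2.3);wait(.2);st(f"down {h}")
c=camera("wrist");W=pts(c)
def q(n,lo,hi,rad=45):
    w=W[(np.hypot(W[...,0]-ctr[0],W[...,1]-ctr[1])<rad)&(W[...,2]>lo)&(W[...,2]<hi)];print(n,len(w),np.median(w[:,2]),cv2.minAreaRect(w[:,:2].astype(np.float32)))
q("stand",44,53);q("bar",55,64)
cv2.imwrite("pics/down.png",c["image"])
```

```text
above 20.55 [439.8   50.24 189.94] [-0.35  0.35 -1.47] 14.21
bar 1420 160.87151321717602 ((452.6680908203125, 47.323421478271484), (20.13201141357422, 35.15212631225586), 79.06298828125)
near 22.23 [439.83  50.59  96.18] [ 0.06 -0.02 -0.96] 14.13
down False 23.48 [439.75  50.6   88.75] [-0.73  0.38 -0.53] 14.28
stand 4232 49.459779802635765 ((440.339599609375, 50.384429931640625), (60.14256286621094, 61.18760299682617), 62.606502532958984)
bar 1419 59.66518761344901 ((452.47015380859375, 47.691627502441406), (20.06887435913086, 35.42281723022461), 78.91242218017578)
```

View pics/down.png

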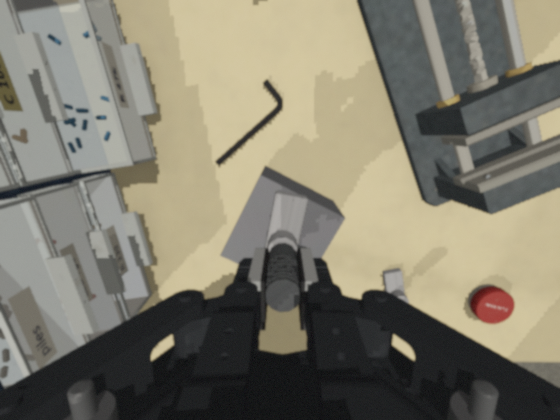

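The image shows the bar at (288,215) sitting on the stand. Its top measures 10.2 mm above the stand's top, so the gap is about 0.2 mm. Now I'll release, retreat and check.

Run:
```python
from h import *
R=np.array([[1,0,0],[0,-1,0],[0,0,-1.]])
open_gripper();wait(.4);movel([439.7,50.6,240],R,80);wait(.3)
c=camera("wrist");W=pts(c);ctr=(440,50.5)
def q(n,lo,hi,rad=45):
    w=W[(np.hypot(W[...,0]-ctr[0],W[...,1]-ctr[1])<rad)&(W[...,2]>lo)&(W[...,2]<hi)];print(n,len(w),w[:,2].max(),np.median(w[:,2]),cv2.minAreaRect(w[:,:2].astype(np.float32)))
q("stand",44,53);q("bar",55,64);q("head",85,150);q("headtop",116,125)
s=read_state();print(s["time"],s["ft_force"])
```

```text
stand 1789 52.951670323679764 49.554445873601765 ((440.28131103515625, 50.078243255615234), (59.76063537597656, 61.82557678222656), 62.536354064941406)
bar 567 63.97675400351551 59.35333314360929 ((440.1299133300781, 50.125911712646484), (20.010635375976562, 60.154109954833984), 78.92716217041016)
head 350 121.0634768261782 118.98456308804757 ((440.5387268066406, 49.90009689331055), (15.897621154785156, 15.821124076843262), 6.829467296600342)
headtop 252 121.0634768261782 119.49518538090365 ((440.6947021484375, 50.147430419921875), (15.660776138305664, 15.404016494750977), 42.776119232177734)
27.0167 [ 0.23347097  0.14081874 -0.58917545]
```

```bash
python3 -c "
from workcell import *
print(finish_job())"
```

```text
the job is handed in; nothing more can be done
None
```

The middle block's hole was gauged at about 28 mm, with the rod pressed on the bottom at about 13 N. The gauge is back in its stand, upright and released with that reading set, and the job was handed in at about 27 s; no verdict came back.

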